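Fill the two empty cells of a covered bottle crate by feel

ROBOT

A 7-joint arm with a two-finger parallel gripper is mounted at the origin on a cart in front of the work surface, level with it; the furniture and walls round the work are solid. World frame = base frame: x ahead of the robot, y to its left, z up, the work surface at z = 0. Lengths are in m, angles in rad, forces in N, time in s.
With the tool pointing down it reaches from about 0.425 to 1.025 m from the base axis. Payload 3.6 kg.
Tool frame: the origin (TCP) lies midway between the tips of the shut fingers; the grasp point (between the pads) lies 19 mm behind it; z points along the fingers, y is the line along which they close (so a half turn about z gives the same grasp; the last joint's range is limited). The gripper opens to 85 mm and grips with 20 to 120 N. Pads are 22 mm wide; open, the fingers measure 114 mm over their backs; the gripper's body (76 mm by 85 mm) begins 54 mm behind the grasp point. The pads swing forward as they close: fully open they stand 13 mm farther back than shut.
Start: joints at [-1.202, 0.591, 0.048, 1.609, -0.033, 0.943, -0.034], TCP at [0.323, 0.649, 0.231] pointing down, gripper open.
Joint ranges: [-2.69, 2.69], [-0.47, 2.24], [-1.27, 1.36], [0.19, 2.51], [-1.53, 4.68], [0.08, 2.07], [-3.09, 3.09]. Speed limits (rad/s): [2.57, 2.57, 3.14, 3.14, 3.14, 3.14, 3.14].

INTERFACE

Orientations are given as a rotation vector (axis times angle).
In Python, from rig import r gives the robot as it stands. The module is installed in compiled form; this text tells all that it offers.
- The arm moves only by the tool move_arm, never from a script. Its argument "series" is a list of rows, each a list of 2 entries, a list of its own where there are three numbers: the shift along the tool's x, y, z as a fraction of full scale, then the turn, a rotation vector about the tool's x, y, z as a fraction of full scale. In form: [[[dx, dy, dz], [wx, wy, wz]], ...]. A call has 1 to 10 rows; each row shifts and turns the commanded pose from where the row before left it, along the tool's axes as they then stand; what a row does not reach is not made up. Full scale, the value 1, is 250 mm for a shift and 90 degrees for a turn. A row lasts 1/10 s, in which the tool goes at most 50 mm and 8.59 degrees, less where a joint would pass 70% of its speed; a pose out of reach is approached as far as the arm can. A call with a number of a shift or a turn outside -1 to 1 is refused whole. A call with a gripper value outside its range is refused whole. "claw" is the opening, from 0 (shut) to 1 (fully open), set as the call begins (left out, the last holds). The fingers move at their own pace and stop on an object; the grip force is fixed at half the most. Time passes only in rows, so rows that do not move let the fingers close. It gives the time, the measured TCP pose, the force, the opening and the grip force at its end, in the units of the state.
- r.observe(): the state, without advancing time (a new reading comes with each control period).
- r.grab_frame(name): name is "side" or "top" or "wrist"; returns a dict with "pixels" (400x640x3 uint8, red, green, blue), "depth" (400x640 float32, m along the optical axis (not along the pixel's ray), 0 where there is no reading), "fx", "fy", "cx", "cy" (pixels), "D" ([k1, k2, p1, p2, k3] as OpenCV has them; the pictures are not rectified), "cam_to_world" (4x4, takes a point from camera to world coordinates). Camera axes: x right, y up, looking along -z (the intrinsics and any distortion apply to the point x, -y, -z); pixel columns grow to the right and rows downward; lengths in m; the calibration is good to about 2 mm. A picture is of the moment at which its call begins.
- r.sign_off(): hands the job in; it is judged then, once.
The state is a dict: "time": time; "joint_positions": joint angles; "joint_vel": joint speeds; "effort": joint torques, N m; "tcp_pos": TCP position; "orientation": TCP orientation; "force": force on the tool from outside, world axes, zero at the start; "wrist_torque": the same for the moment, N m; "grip_width": opening from 0.0 (shut) to 1.0 (fully open); "finger_force": force on a finger pad.
Only numpy, scipy, OpenCV 4.12 (cv2) and the standard library are available. Lean on these libraries where they do the work, as an engineer would, in place of code of your own. Each camera call takes 0.05 s, during which the arm holds its last target. There are 200 camera calls.

TASK

Two media bottles stand beside the covered bottle crate, and two of its four cells are still empty, hidden under the sprung dust leaves. Feel through the leaves which cells give way, and lower one bottle into each empty cell until it stands upright on the cell's floor, without ramming, dropping or knocking over the glass. Leave the small reagent bottle where it is.

Things in the scene. Friction and masses are not known exactly. Their poses are not given: they have to be found in the camera images.
- crate: grey bottle crate, fixed: 108 mm (x, away from the robot) by 340 mm (y) by 150 mm high; steel handles stand out 20 mm at both ends. Origin: centre of its underside, z up. Four cells in a row along y, 84 mm apart, each 100 (x) by 80 mm (y) inside, walls 4 mm, floor 6 mm above the underside. Each is covered by two sprung dust leaves; its contents are not visible.
- bottle_a_mid (a point): screw-cap glass media bottle to store, upright on the worktop right of the crate, about 0.36 kg. Body 71 mm in diameter up to 90 mm, shoulder up to 106 mm, cap 45 mm in diameter from 106 to 132 mm (top). Point: on its axis, 66 mm above its underside; z up along the bottle. Take it by the cap from above, fingertips above the shoulder.
- bottle_b_mid (a point): screw-cap glass media bottle to store, upright on the worktop left of the crate, about 0.36 kg. Body 71 mm in diameter up to 90 mm, shoulder up to 106 mm, cap 45 mm in diameter from 106 to 132 mm (top). Point: on its axis, 66 mm above its underside; z up along the bottle. Take it by the cap from above, fingertips above the shoulder.
- cell_0 (a point): cell 0 (leftmost, crate y = +126 mm): centre of its closed leaves at their upper face, 146 mm above the crate's underside, 140 mm above the cell floor. Leaves: two white flaps per cell, 48 mm long, hinged at the near and far walls, meeting in the middle; light springs (under 2 N opens a pair), they swing down 85 degrees and lean on what comes in.
- cell_1 (a point): cell 1 (second from the left, crate y = +42 mm): centre of its closed leaves at their upper face, 146 mm above the crate's underside, 140 mm above the cell floor. Two cells, unknown which, already hold such a bottle, its cap just under the leaves: there they stop hard after about 3 mm under a bottle, 8 mm under a fingertip. In empty cells they give way freely.
- cell_2 (a point): cell 2 (third from the left, crate y = -42 mm): centre of its closed leaves at their upper face, 146 mm above the crate's underside, 140 mm above the cell floor. Centre the bottle within 4 mm along the row, else it lands on a partition (rim height 150 mm). A seated bottle's top is 138 mm above the crate's underside.
- cell_3 (a point): cell 3 (rightmost, crate y = -126 mm): centre of its closed leaves at their upper face, 146 mm above the crate's underside, 140 mm above the cell floor. To let go, the fingers reach into the cell: their roomy direction is crate x (27 mm each side of the cap); open them only a little. No need to shut the leaves.
- reagent_mid (a point): bystander: small capped reagent bottle standing right of the crate, 31 mm in diameter, 109 mm high; point half-way up on its axis. Leave it alone.

How it is judged:
On the way:
1. one of the two bottles stands upright on the floor of a cell, let go (((z of bottle_a_mid in the frame of crate below 0.078 m and x of bottle_a_mid in the frame of crate between -0.03 and 0.03 m and y of bottle_a_mid in the frame of crate between -0.17 and 0.17 m and angle between bottle_a_mid's own z axis and vertical below 0.12 rad and linear speed of bottle_a below 0.02 m/s and contact force between bottle_a and the arm below 0.1 N and contact force between bottle_a and the fingers below 0.1 N) or (z of bottle_b_mid in the frame of crate below 0.078 m and x of bottle_b_mid in the frame of crate between -0.03 and 0.03 m and y of bottle_b_mid in the frame of crate between -0.17 and 0.17 m and angle between bottle_b_mid's own z axis and vertical below 0.12 rad and linear speed of bottle_b below 0.02 m/s and contact force between bottle_b and the arm below 0.1 N and contact force between bottle_b and the fingers below 0.1 N))), for 0.2 s.
At the end, for the whole second after the job is handed in: Both bottles stand in cells of the crate, upright (within 0.12 rad) and down on the floor (within 6 mm), released and at rest (z of each of bottle_a_mid, bottle_b_mid in the frame of crate below 0.078 m and x of bottle_a_mid in the frame of crate between -0.03 and 0.03 m and y of bottle_a_mid in the frame of crate between -0.17 and 0.17 m and angle between each of bottle_a_mid, bottle_b_mid's own z axis and vertical below 0.12 rad and linear speed of each of bottle_a, bottle_b below 0.02 m/s and contact force between each of bottle_a, bottle_b and the arm below 0.1 N and contact force between each of bottle_a, bottle_b and the fingers below 0.1 N and x of bottle_b_mid in the frame of crate between -0.03 and 0.03 m and y of bottle_b_mid in the frame of crate between -0.17 and 0.17 m); the robot touches nothing.
It fails at once if a bottle is dropped into a cell (faster than 0.6 m/s in the lower half of the crate) ((linear speed of bottle_a above 0.6 m/s and z of bottle_a_mid in the frame of crate below 0.13 m and x of bottle_a_mid in the frame of crate between -0.03 and 0.03 m and y of bottle_a_mid in the frame of crate between -0.17 and 0.17 m) or (linear speed of bottle_b above 0.6 m/s and z of bottle_b_mid in the frame of crate below 0.13 m and x of bottle_b_mid in the frame of crate between -0.03 and 0.03 m and y of bottle_b_mid in the frame of crate between -0.17 and 0.17 m)).
It fails at once if a bottle is rammed into the crate (more than 80 N) (contact force between any of bottle_a, bottle_b and crate above 80 N).
It fails at once if a bottle is knocked over (angle between any of bottle_a_mid, bottle_b_mid's own z axis and vertical above 0.8 rad).
It fails at once if the small reagent bottle is moved by more than 40 mm (distance of reagent_mid from where it was at the start of the episode above 0.04 m).
It also fails if it takes over 61 s, if anything falls off the work surface, if the arm or the gripper's body presses on something with over 40 N, if the wrist force passes 120 N, or if a joint passes its speed limit or range.

## Working session

There is one attempt and no reset: what is moved stays moved. The work goes in short steps, Python scripts to look and compute and a tool call to move; the robot and the scene stay as the last step left them, time stands still between calls to the robot, and variables do not carry over. Pictures are saved under pics/ and viewed, at most 10 in all, crops included, and the job is handed in when it is done.

Besides the shell and the picture viewer there is one more tool, called after "Call:" by a JSON object that holds its "name" and its "arguments". move_arm: Moves the arm, as the interface text tells. Its arguments: {"type":"object","properties":{"series":{"type":"array","items":{"type":"array"}},"claw":{"type":"number"}},"required":["series"]}

```bash
mkdir -p pics; python3 - <<'E'
from rig import r
import cv2,numpy as np,pickle
s=r.observe();print({k:np.round(v,3) for k,v in s.items()})
F={}
for n in ["top","side"]:
    f=r.grab_frame(n);F[n]=f
    cv2.imwrite(f"pics/{n}0.png",f["pixels"][:,:,::-1]);print(n,f["fx"],f["D"],np.round(f["cam_to_world"],3))
pickle.dump(F,open("F0.pkl","wb"))
E
```

```text
{'time': np.float64(0.0), 'joint_positions': array([-1.203,  0.592,  0.048,  1.61 , -0.033,  0.943, -0.034]), 'joint_vel': array([-0.001,  0.   ,  0.001, -0.   ,  0.   ,  0.   ,  0.   ]), 'effort': array([-1.0000e-03, -5.4869e+01,  1.5460e+00, -1.9813e+01,  9.0000e-03,
        9.0000e-03,  0.0000e+00]), 'tcp_pos': array([0.323, 0.648, 0.23 ]), 'orientation': array([-0.719, -3.058,  0.004]), 'force': array([-0.72 ,  0.224, -0.334]), 'wrist_torque': array([ 0.003, -0.021, -0.038]), 'finger_force': np.float64(0.0), 'grip_width': np.float64(0.997)}
top 399.10384130718666 [0.00572589 0.         0.         0.         0.        ] [[-0.006  0.99  -0.142  0.352]
 [-1.    -0.004  0.019  0.018]
 [ 0.018  0.143  0.99   1.243]
 [ 0.     0.     0.     1.   ]]
side 381.4081621052401 [-0.04826309  0.          0.          0.          0.        ] [[ 0.871  0.278 -0.406  0.08 ]
 [-0.492  0.506 -0.709 -0.768]
 [ 0.008  0.817  0.577  0.759]
 [ 0.     0.     0.     1.   ]]
```

View pics/top0.png

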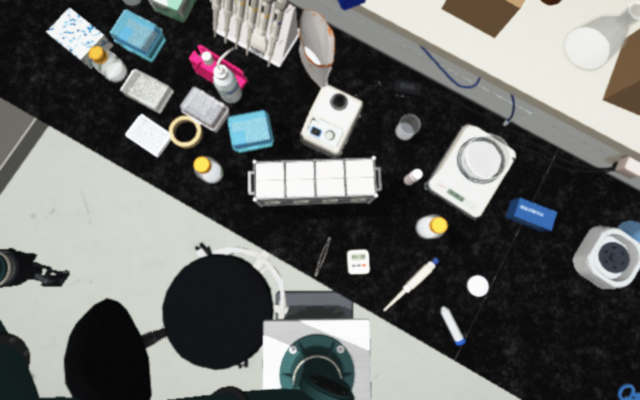

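View pics/side0.png

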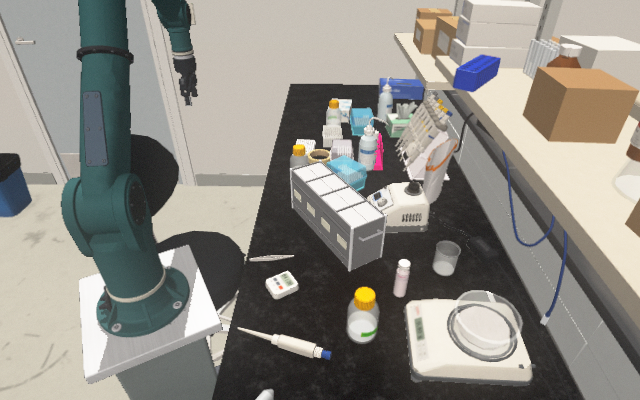

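The top view shows the crate at columns 250-380, rows 158-205. Bottle A's cap is at (439,224), bottle B's cap at (203,163) and the reagent bottle at (413,176). The side view agrees, with A's cap at (365,297) and B's at (298,150).

```bash
cat > h.py <<'E'
import cv2,numpy as np,pickle
from scipy.spatial.transform import Rotation as R
def ray(f,uv,z):
    K=np.array([[f["fx"],0,f["cx"]],[0,f["fy"],f["cy"]],[0,0,1]])
    p=cv2.undistortPoints(np.array(uv,float).reshape(-1,1,2),K,np.array(f["D"])).reshape(-1,2)
    T=f["cam_to_world"];d=np.c_[p[:,0],-p[:,1],-np.ones(len(p))]@T[:3,:3].T
    o=T[:3,3];return o+d*((z-o[2])/d[:,2])[:,None]
def cloud(f):
    h,w=f["depth"].shape;uv=np.stack(np.meshgrid(np.arange(w),np.arange(h)),-1).reshape(-1,2)
    K=np.array([[f["fx"],0,f["cx"]],[0,f["fy"],f["cy"]],[0,0,1]])
    p=cv2.undistortPoints(uv.astype(float).reshape(-1,1,2),K,np.array(f["D"])).reshape(-1,2)
    d=f["depth"].reshape(-1,1);T=f["cam_to_world"]
    P=(np.c_[p[:,0],-p[:,1],-np.ones(len(p))]*d)@T[:3,:3].T+T[:3,3];P[d[:,0]==0]=np.nan
    return P.reshape(h,w,3)
def yellow(f):
    hsv=cv2.cvtColor(f["pixels"],cv2.COLOR_RGB2HSV)
    return cv2.inRange(hsv,(15,130,120),(32,255,255))>0
E
python3 - <<'E'
from h import *
F=pickle.load(open("F0.pkl","rb"))
for n,f in F.items():
    P=cloud(f);m=yellow(f).astype(np.uint8)
    k,l,st,c=cv2.connectedComponentsWithStats(m)
    for i in range(1,k):
        if st[i,4]>30:
            Q=P[l==i];t=Q[np.abs(Q[:,2]-.132)<.006]
            print(n,c[i].round(1),st[i],"top n",len(t),np.round(t.mean(0),4) if len(t) else '', (np.round((t.max(0)+t.min(0))/2,4),np.round(np.ptp(t,axis=0),3)) if len(t) else '')
    # leaf/crate top
    m=(np.abs(P[...,2]-.147)<.008)&(P[...,0]>.3)&(P[...,0]<.8)&(np.abs(P[...,1])<.3)
    m&=f["pixels"].min(2)>0
    k,l,st,c=cv2.connectedComponentsWithStats(m.astype(np.uint8))
    i=1+np.argmax(st[1:,4]);Q=P[l==i]
    r=cv2.minAreaRect(Q[:,:2].astype(np.float32));print(n,"crate",st[i],np.nanmean(Q,0),r,np.percentile(Q[:,2],[5,50,95]))
    # box points projected
    print(cv2.boxPoints(r))
    # reagent
    m=(np.abs(P[...,2]-.109)<.01)&(P[...,0]>.4)&(P[...,0]<.75)&(P[...,1]<-.15)&(P[...,1]>-.4)
    print("rea",m.sum(),np.median(P[m],0) if m.any() else '')
E
```

```text
top [97.2 54.3] [ 88  46  19  18 226] top n 172 [0.9317 0.6404 0.1325] (array([0.9323, 0.642 , 0.1321]), array([0.043, 0.042, 0.011]))
top [201.5 164.2] [193 156  18  17 231] top n 195 [0.5978 0.3239 0.1328] (array([0.5985, 0.325 , 0.1324]), array([0.044, 0.045, 0.011]))
top [438.6 224.8] [430 217  18  16 230] top n 195 [ 0.4233 -0.3443  0.1327] (array([ 0.4235, -0.345 ,  0.1326]), array([0.039, 0.043, 0.01 ]))
top crate [ 252  157  125   45 4521] [0.55250715 0.00450586 0.14763385] ((0.5519779920578003, 0.005292937159538269), (0.11384914070367813, 0.3418501019477844), 1.9068584442138672) [0.14387533 0.14752685 0.15167421]
[[ 0.48939747  0.17422917]
 [ 0.5007724  -0.16743162]
 [ 0.6145585  -0.1636433 ]
 [ 0.60318357  0.1780175 ]]
rea 195 [ 0.55445935 -0.29999842  0.10966845]
side [333.5 103.8] [329 100  10   9  79] top n 35 [0.9272 0.6397 0.1313] (array([0.9287, 0.643 , 0.1309]), array([0.037, 0.039, 0.009]))
side [442.9 108.4] [439 105   9   8  35] top n 0  
side [298.5 149.8] [293 145  12  11 126] top n 64 [0.595  0.3197 0.1316] (array([0.5965, 0.3211, 0.1308]), array([0.041, 0.037, 0.008]))
side [364.3 298.2] [354 287  22  24 435] top n 295 [ 0.4227 -0.3454  0.1315] (array([ 0.4231, -0.3439,  0.1307]), array([0.042, 0.044, 0.009]))
side crate [ 290  159   98   74 2870] [ 0.55174273 -0.01612842  0.14691251] ((0.5523571372032166, 0.0032556653022766113), (0.11512791365385056, 0.34329137206077576), 1.9947831630706787) [0.14351961 0.14688364 0.15051413]
[[ 0.48885337  0.17279363]
 [ 0.50080276 -0.17028973]
 [ 0.61586094 -0.1662823 ]
 [ 0.6039115   0.17680106]]
rea 510 [ 0.53583078 -0.28839053  0.10945043]
```

Call:
{"name": "move_arm", "arguments": {"series": [[[0,0,0],[0,0,0.0856]],[[0,0,0],[0,0,0.0856]],[[0,0,0],[0,0,0.0856]],[[0,0,0],[0,0,0.0856]],[[0,0,0],[0,0,0.0856]],[[0,0,0],[0,0,0.0856]],[[0,0,0],[0,0,0.0856]],[[0,0,0],[0,0,0.0856]],[[0,0,0],[0,0,0]],[[0,0,0],[0,0,0]]], "claw": 0}}

```text
time: 1.1
tcp_pos: [0.3227, 0.6489, 0.2308]
orientation: [2.18, 2.261, -0.001]
force: [-0.4, -0.3, 0.0]
grip_width: -0.004
finger_force: 0.0
```

Call:
{"name": "move_arm", "arguments": {"series": [[[-0.16,0.0626,0],[0,0,0]],[[-0.16,0.0626,0],[0,0,0]],[[-0.16,0.0626,0],[0,0,0]],[[-0.16,0.0626,0],[0,0,0]],[[-0.16,0.0626,0],[0,0,0]],[[-0.16,0.0626,0],[0,0,0]],[[-0.16,0.0626,0],[0,0,0]],[[-0.16,0.0626,0],[0,0,0]],[[-0.16,0.0626,0],[0,0,0]],[[-0.16,0.0626,0],[0,0,0]]]}}

```text
time: 2.1
tcp_pos: [0.4933, 0.2528, 0.2316]
orientation: [2.181, 2.261, 0.001]
force: [1.1, -0.1, -0.4]
grip_width: 0.001
finger_force: 0.0
```

Call:
{"name": "move_arm", "arguments": {"series": [[[-0.127,0.05,0],[0,0,0]],[[-0.127,0.05,0.06],[0,0,0]],[[-0.127,0.05,0.06],[0,0,0]],[[-0.127,0.048,0.06],[0,0,0]],[[0,0,0.04],[0,0,0]],[[0,0,0],[0,0,0]],[[0,0,0],[0,0,0]]]}}

```text
time: 2.8
tcp_pos: [0.5462, 0.1305, 0.1763]
orientation: [-2.181, -2.26, -0.0]
force: [0.2, -0.4, 0.2]
grip_width: 0.002
finger_force: 0.0
```

Call:
{"name": "move_arm", "arguments": {"series": [[[0,0.007,0.056],[0,0,0]],[[0,0,0.056],[0,0,0]],[[0,0,0.015],[0,0,0]],[[0,0,0.015],[0,0,0]],[[0,0,0.014],[0,0,0]],[[0,0,0],[0,0,0]]]}}

```text
time: 3.4
tcp_pos: [0.5472, 0.13, 0.1411]
orientation: [-2.181, -2.255, 0.001]
force: [-9.7, 0.9, 32.9]
grip_width: 0.0
finger_force: 15.5
```

Call:
{"name": "move_arm", "arguments": {"series": [[[0,0,-0.1],[0,0,0]],[[-0.112,0,0],[0,0,0]],[[-0.112,0,0],[0,0,0]],[[-0.112,0,0],[0,0,0]],[[0,0,0.05],[0,0,0]],[[0,0,0.015],[0,0,0]],[[0,0,0.015],[0,0,0]],[[0,0,0.015],[0,0,0]],[[0,0,0],[0,0,0]]]}}

```text
time: 4.3
tcp_pos: [0.5507, 0.0467, 0.1411]
orientation: [-2.18, -2.258, -0.0]
force: [-7.5, -0.9, 24.1]
grip_width: -0.001
finger_force: 11.5
```

Call:
{"name": "move_arm", "arguments": {"series": [[[0,0,-0.1],[0,0,0]],[[-0.112,0,0],[0,0,0]],[[-0.112,0,0],[0,0,0]],[[-0.112,0,0],[0,0,0]],[[0,0,0.05],[0,0,0]],[[0,0,0.015],[0,0,0]],[[0,0,0.015],[0,0,0]],[[0,0,0.015],[0,0,0]],[[0,0,0],[0,0,0]]]}}

```text
time: 5.2
tcp_pos: [0.5536, -0.0371, 0.1392]
orientation: [-2.181, -2.26, 0.001]
force: [-0.5, 0.7, 0.8]
grip_width: -0.003
finger_force: 0.1
```

Call:
{"name": "move_arm", "arguments": {"series": [[[0,0,-0.1],[0,0,0]],[[-0.112,0,0],[0,0,0]],[[-0.112,0,0],[0,0,0]],[[-0.112,0,0],[0,0,0]],[[0,0,0.05],[0,0,0]],[[0,0,0.015],[0,0,0]],[[0,0,0.015],[0,0,0]],[[0,0,0.015],[0,0,0]],[[0,0,0],[0,0,0]]]}}

```text
time: 6.1
tcp_pos: [0.5564, -0.121, 0.1405]
orientation: [-2.181, -2.259, 0.0]
force: [0.5, 0.0, 0.2]
grip_width: 0.002
finger_force: 0.1
```

Call:
{"name": "move_arm", "arguments": {"series": [[[0,0,-0.19],[0,0,0]],[[0,0,-0.19],[0,0,0]],[[-0.175,-0.113,0],[0,0,0]],[[-0.175,-0.113,0],[0,0,0]],[[-0.175,-0.113,0],[0,0,0]],[[-0.175,-0.113,0],[0,0,0]],[[-0.176,-0.112,0],[0,0,0]],[[0,0,0],[0,0,0]],[[0,0,0],[0,0,0]]], "claw": 1}}

```text
time: 7.0
tcp_pos: [0.4276, -0.3381, 0.2363]
orientation: [2.188, 2.254, 0.0]
force: [0.6, 1.0, -0.2]
grip_width: 1.0
finger_force: 0.0
```

```bash
python3 - <<'E'
from rig import r
from h import *
f=r.grab_frame("wrist");cv2.imwrite("pics/w1.png",f["pixels"][:,:,::-1])
s=r.observe();print(s["tcp_pos"],s["orientation"],f["cam_to_world"].round(3))
P=cloud(f);m=yellow(f).astype(np.uint8);k,l,st,c=cv2.connectedComponentsWithStats(m)
for i in range(1,k):
    if st[i,4]>100:
        Q=P[l==i];t=Q[np.abs(Q[:,2]-.132)<.006]
        if len(t): print(st[i],c[i],t.mean(0),(t.max(0)+t.min(0))/2,np.ptp(t,axis=0))
E
```

```text
[ 0.42876438 -0.33650301  0.23609403] [-2.18380100e+00 -2.25821071e+00 -1.35483651e-03] [[ 1.    -0.029 -0.008  0.427]
 [ 0.03   0.953  0.3   -0.261]
 [-0.001 -0.3    0.954  0.378]
 [ 0.     0.     0.     1.   ]]
[ 290  170   53   56 2333] [315.99185598 197.71281612] [ 0.42597283 -0.34153349  0.13084814] [ 0.42601831 -0.34240557  0.12980711] [0.04316738 0.04387806 0.00751865]
```

View pics/w1.png

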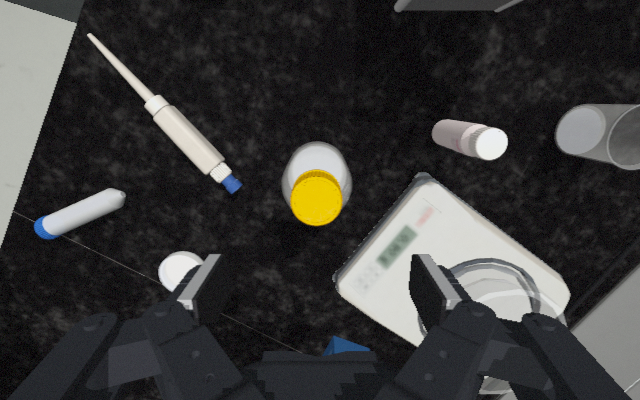

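The wrist view shows A's cap at (316,198) just ahead of the open fingers. The reagent bottle at (490,143) is clear of them.

Call:
{"name": "move_arm", "arguments": {"series": [[[-0.024,-0.014,0.1],[0,0,0]],[[0,0,0.1],[0,0,0]],[[0,0,0.1],[0,0,0]],[[0,0,0.1],[0,0,0]],[[0,0,0],[0,0,0]],[[0,0,0],[0,0,0]]]}}

```text
time: 7.65
tcp_pos: [0.4262, -0.3417, 0.136]
orientation: [-2.18, -2.261, -0.001]
force: [0.4, -0.1, -0.5]
grip_width: 0.997
finger_force: 0.0
```

```bash
python3 - <<'E'
from rig import r
from h import *
f=r.grab_frame("wrist");cv2.imwrite("pics/w2.png",f["pixels"][:,:,::-1])
s=r.observe();print(s["tcp_pos"])
P=cloud(f);m=yellow(f).astype(np.uint8);k,l,st,c=cv2.connectedComponentsWithStats(m)
for i in range(1,k):
    if st[i,4]>100:
        Q=P[l==i];t=Q[np.abs(Q[:,2]-.132)<.006]
        if len(t): print(st[i],c[i],t.mean(0),(t.max(0)+t.min(0))/2,np.ptp(t,axis=0))
E
```

```text
[ 0.42651587 -0.34256426  0.13680685]
[ 275  200   85   90 5945] [317.10378469 245.57022708] [ 0.42619815 -0.34086349  0.130803  ] [ 0.42624568 -0.34238286  0.12967374] [0.04459272 0.04423526 0.00729173]
```

View pics/w2.png

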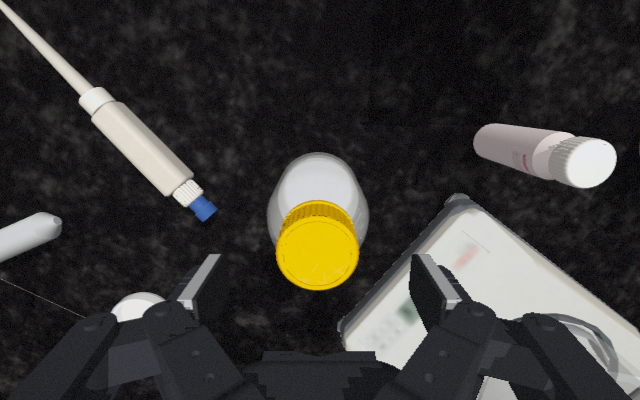

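Cap A is at (317,246), midway between the finger tips. Next I descend and close.

Call:
{"name": "move_arm", "arguments": {"series": [[[0,0,0.06],[0,0,0]],[[0,0,0.058],[0,0,0]],[[0,0,0],[0,0,0]],[[0,0,0],[0,0,0]]]}}

```text
time: 8.1
tcp_pos: [0.4259, -0.3435, 0.1077]
orientation: [2.182, 2.257, 0.001]
force: [0.4, 0.4, 0.2]
grip_width: 0.998
finger_force: 0.0
```

Call:
{"name": "move_arm", "arguments": {"series": [[[0,0,0],[0,0,0]],[[0,0,0],[0,0,0]],[[0,0,0],[0,0,0]],[[0,0,0],[0,0,0]],[[0,0,0],[0,0,0]],[[0,0,0],[0,0,0]],[[0,0,0],[0,0,0]]], "claw": 0.3}}

```text
time: 8.8
tcp_pos: [0.4255, -0.3436, 0.1076]
orientation: [2.183, 2.257, 0.001]
force: [-0.4, 0.8, 5.3]
grip_width: 0.511
finger_force: 60.6
```

Call:
{"name": "move_arm", "arguments": {"series": [[[0,0,-0.04],[0,0,0]],[[0,0,-0.1],[0,0,0]],[[0,0,-0.12],[0,0,0]],[[0,0,-0.12],[0,0,0]],[[0,0,-0.12],[0,0,0]],[[0,0,-0.12],[0,0,0]],[[0,0,-0.08],[0,0,0]],[[0,0,-0.04],[0,0,0]],[[0,0,0],[0,0,0]]]}}

```text
time: 9.7
tcp_pos: [0.4253, -0.3435, 0.2927]
orientation: [2.183, 2.257, 0.001]
force: [-0.5, -0.2, -3.4]
grip_width: 0.506
finger_force: 61.9
```

Call:
{"name": "move_arm", "arguments": {"series": [[[0.06,0.04,0],[0,0,0]],[[0.1,0.065,0],[0,0,0]],[[0.13,0.08,0],[0,0,0]],[[0.13,0.08,0],[0,0,0]],[[0.13,0.08,0],[0,0,0]],[[0.13,0.08,0],[0,0,0]],[[0.106,0.07,0],[0,0,0]],[[0.05,0.04,0],[0,0,0]],[[0.03,0.02,0],[0,0,0]],[[0,0,0],[0,0,0]]]}}

```text
time: 10.7
tcp_pos: [0.5563, -0.1221, 0.2907]
orientation: [-2.183, -2.258, 0.002]
force: [0.4, -0.9, -3.2]
grip_width: 0.508
finger_force: 61.8
```

```bash
python3 - <<'E'
from rig import r
from h import *
s=r.observe();print(s["tcp_pos"],s["orientation"],s["force"],s["grip_width"],s["finger_force"])
F={n:r.grab_frame(n) for n in ("wrist","side","top")}
pickle.dump(F,open("F1.pkl","wb"))
im=np.vstack([F["wrist"]["pixels"][:300],F["side"]["pixels"][100:400]]);cv2.imwrite("pics/c1.png",im[:,:,::-1])
s=r.observe();print(s["tcp_pos"],s["orientation"],s["force"],s["grip_width"],s["finger_force"])
E
```

```text
[ 0.55630604 -0.12210263  0.29073462] [-2.18258008e+00 -2.25825154e+00  2.04767272e-03] [ 0.38351503 -0.87805003 -3.15849875] 0.5079215931380368 61.81447505950928
[ 0.55525185 -0.12461734  0.29138781] [-2.18781951 -2.25448251  0.0025453 ] [-0.58590619 -0.42649964 -3.38632436] 0.5081122207277531 61.814128160476685
```

View pics/c1.png

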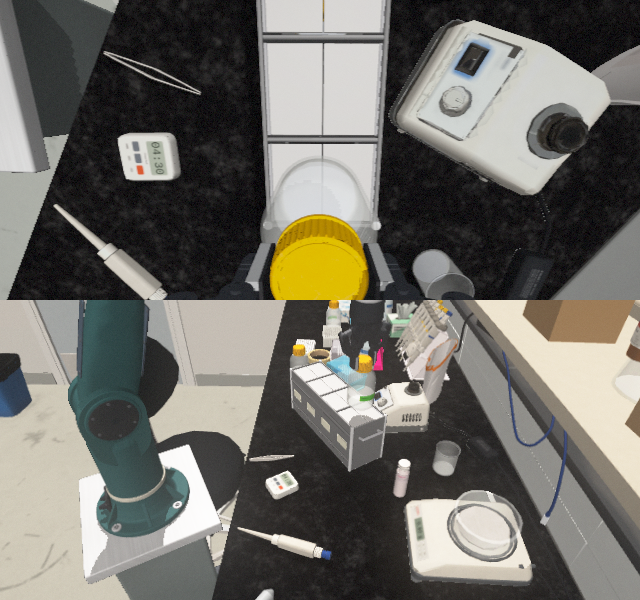

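The wrist view shows partition bars near rows 36 and 138, the leaf seam at column 323, and the held cap at (320,270). A yellow sliver in the seam at the top of the image agrees with cell 1 being full. Next I measure the bars and the cap.

```bash
python3 - <<'E'
from h import *
F=pickle.load(open("F1.pkl","rb"));f=F["wrist"]
g=cv2.cvtColor(f["pixels"],cv2.COLOR_RGB2GRAY).astype(float)
T=f["cam_to_world"];print(T.round(3))
# bars: dark rows, per column group left of seam/right of seam
for cols in [(275,315),(332,372)]:
    p=g[:,cols[0]:cols[1]].mean(1);print(cols,[(i,int(p[i])) for i in list(range(28,46))+list(range(130,148))])
# x edges per row
for row in [90,100,115]:
    print(row,[(c,int(g[row,c])) for c in list(range(254,274))], [(c,int(g[row,c])) for c in range(370,392)])
P=cloud(f);m=yellow(f)&(P[...,2]>.25);Q=P[m];print("held",len(Q),np.percentile(Q[:,2],[5,50,95,99]))
ys,xs=np.where(m);print(xs.min(),xs.max(),ys.min(),ys.max())
t=Q[Q[:,2]>np.percentile(Q[:,2],95)-.006];print(t.mean(0),(t.max(0)+t.min(0))/2,np.ptp(t,axis=0))
E
```

```text
[[ 0.999 -0.033 -0.008  0.555]
 [ 0.034  0.953  0.3   -0.045]
 [-0.003 -0.3    0.954  0.433]
 [ 0.     0.     0.     1.   ]]
(275, 315) [(28, 214), (29, 214), (30, 214), (31, 208), (32, 120), (33, 128), (34, 115), (35, 147), (36, 158), (37, 143), (38, 117), (39, 84), (40, 55), (41, 53), (42, 54), (43, 182), (44, 213), (45, 215), (130, 214), (131, 214), (132, 214), (133, 214), (134, 197), (135, 89), (136, 63), (137, 102), (138, 150), (139, 157), (140, 138), (141, 99), (142, 49), (143, 62), (144, 212), (145, 214), (146, 214), (147, 214)]
(332, 372) [(28, 215), (29, 215), (30, 215), (31, 216), (32, 138), (33, 118), (34, 121), (35, 160), (36, 165), (37, 146), (38, 122), (39, 92), (40, 55), (41, 53), (42, 53), (43, 142), (44, 212), (45, 215), (130, 214), (131, 214), (132, 214), (133, 214), (134, 208), (135, 87), (136, 62), (137, 95), (138, 157), (139, 161), (140, 144), (141, 112), (142, 53), (143, 58), (144, 215), (145, 214), (146, 214), (147, 214)]
90 [(254, 12), (255, 9), (256, 16), (257, 16), (258, 19), (259, 4), (260, 75), (261, 126), (262, 151), (263, 153), (264, 125), (265, 146), (2
[... 819 characters left out ...]
23), (390, 19), (391, 21)]
115 [(254, 6), (255, 10), (256, 9), (257, 16), (258, 20), (259, 5), (260, 21), (261, 34), (262, 115), (263, 147), (264, 151), (265, 133), (266, 128), (267, 174), (268, 187), (269, 174), (270, 200), (271, 214), (272, 214), (273, 215)] [(370, 215), (371, 215), (372, 215), (373, 214), (374, 215), (375, 193), (376, 183), (377, 191), (378, 151), (379, 113), (380, 135), (381, 147), (382, 144), (383, 104), (384, 33), (385, 23), (386, 17), (387, 14), (388, 49), (389, 59), (390, 56), (391, 59)]
held 8477 [0.29381342 0.31375161 0.31495929 0.31542521]
270 367 214 322
[ 0.557224   -0.11913699  0.3138155 ] [ 0.55732247 -0.12087035  0.31286472] [0.04340891 0.04415999 0.00780699]
```

```bash
python3 - <<'E'
from h import *
F=pickle.load(open("F1.pkl","rb"));f=F["wrist"]
B=ray(f,[[295,36.3],[352,36.2],[295,139],[352,138.9]],.15);print(B.round(4))
E_=ray(f,[[260.3,90],[385,90],[261.8,115],[383.2,115]],.15);print(E_.round(4))
c=np.array([.5562,-.122]);
m=E_.reshape(2,2,3).mean(1);print("mid x",m)
# held cap centre by ellipse of top-face points
P=cloud(f);m=(yellow(f)&(P[...,2]>.309)).astype(np.uint8)
cs=max(cv2.findContours(m,0,2)[0],key=cv2.contourArea);u=cv2.minEnclosingCircle(cs);print(u,ray(f,[u[0]],.3145))
b=(B[2]+B[3])/2; b2=(B[0]+B[1])/2;print("pitch",np.linalg.norm(b-b2),"cell3 centre y about",b[1]-.042,"cell2",b[1]+.042)
E
```

```text
[[ 0.5332  0.0038  0.15  ]
 [ 0.5799  0.0054  0.15  ]
 [ 0.5341 -0.0795  0.15  ]
 [ 0.5854 -0.0777  0.15  ]]
[[ 0.5038 -0.0388  0.15  ]
 [ 0.611  -0.0352  0.15  ]
 [ 0.5047 -0.0596  0.15  ]
 [ 0.6114 -0.056   0.15  ]]
mid x [[ 0.55740965 -0.03701383  0.15      ]
 [ 0.55805688 -0.05780308  0.15      ]]
((318.4020690917969, 277.0), 49.424373626708984) [[ 0.5571881 -0.1183414  0.3145   ]]
pitch 0.08330836283568233 cell3 centre y about -0.12061646544560106 cell2 -0.03661646544560105
```

The bottle is within about 1 mm of cell 3's centre along the row, so I lower it.

Call:
{"name": "move_arm", "arguments": {"series": [[[0,0.008,0.04],[0,0,0]],[[0,0,0.05],[0,0,0]],[[0,0,0.04],[0,0,0]],[[0,0,0.03],[0,0,0]],[[0,0,0.03],[0,0,0]],[[0,0,0.03],[0,0,0]],[[0,0,0.03],[0,0,0]],[[0,0,0],[0,0,0]]]}}

```text
time: 11.65
tcp_pos: [0.558, -0.122, 0.2279]
orientation: [-2.183, -2.257, 0.002]
force: [-0.2, -0.3, -2.7]
grip_width: 0.509
finger_force: 61.9
```

Call:
{"name": "move_arm", "arguments": {"series": [[[0,0,0.05],[0,0,0]],[[0,0,0.06],[0,0,0]],[[0,0,0.07],[0,0,0]],[[0,0,0.07],[0,0,0]],[[0,0,0.07],[0,0,0]],[[0,0,0.06],[0,0,0]],[[0,0,0.03],[0,0,0]],[[0,0,0.02],[0,0,0]],[[0,0,0],[0,0,0]]]}}

```text
time: 12.55
tcp_pos: [0.5583, -0.1222, 0.121]
orientation: [-2.184, -2.258, 0.001]
force: [-0.9, 0.3, -4.4]
grip_width: 0.507
finger_force: 61.8
```

Call:
{"name": "move_arm", "arguments": {"series": [[[0,0,0.008],[0,0,0]],[[0,0,0.008],[0,0,0]],[[0,0,0.007],[0,0,0]],[[0,0,0],[0,0,0]]]}}

```text
time: 12.95
tcp_pos: [0.5586, -0.1222, 0.1158]
orientation: [2.184, 2.258, 0.0]
force: [0.5, 0.0, -3.7]
grip_width: 0.507
finger_force: 61.8
```

Call:
{"name": "move_arm", "arguments": {"series": [[[0,0,0.006],[0,0,0]],[[0,0,0.006],[0,0,0]],[[0,0,0],[0,0,0]]]}}

```text
time: 13.25
tcp_pos: [0.5587, -0.1223, 0.1137]
orientation: [-2.184, -2.258, -0.001]
force: [-2.3, 0.9, 5.5]
grip_width: 0.508
finger_force: 62.5
```

Call:
{"name": "move_arm", "arguments": {"series": [[[0,0,0],[0,0,0]],[[0,0,0],[0,0,0]],[[0,0,0],[0,0,0]],[[0,0,0],[0,0,0]]], "claw": 0.64}}

```text
time: 13.65
tcp_pos: [0.5591, -0.1223, 0.1131]
orientation: [2.183, 2.258, 0.001]
force: [-0.2, 0.6, 1.4]
grip_width: 0.643
finger_force: 0.8
```

Call:
{"name": "move_arm", "arguments": {"series": [[[0,0,-0.02],[0,0,0]],[[0,0,-0.04],[0,0,0]],[[0,0,-0.06],[0,0,0]],[[0,0,-0.1],[0,0,0]],[[0,0,-0.15],[0,0,0]],[[0,0,-0.15],[0,0,0]],[[0,0,0],[0,0,0]]]}}

```text
time: 14.35
tcp_pos: [0.5622, -0.1235, 0.2488]
orientation: [2.178, 2.251, 0.011]
force: [1.6, -0.2, 0.6]
grip_width: 0.641
finger_force: 0.0
```

Call:
{"name": "move_arm", "arguments": {"series": [[[0.18,0.022,0],[0,0,0]],[[0.18,0.022,0],[0,0,0]],[[0.18,0.022,0],[0,0,0]],[[0.18,0.022,0],[0,0,0]],[[0.18,0.022,0],[0,0,0]],[[0.18,0.022,0],[0,0,0]],[[0.18,0.022,0],[0,0,0]],[[0.18,0.022,0],[0,0,0]],[[0.18,0.022,0],[0,0,0]],[[0.15,0.022,0],[0,0,0]]], "claw": 1}}

```text
time: 15.35
tcp_pos: [0.5978, 0.3251, 0.2426]
orientation: [-2.181, -2.26, 0.0]
force: [0.9, -0.5, -0.0]
grip_width: 0.997
finger_force: 0.0
```

Call:
{"name": "move_arm", "arguments": {"series": [[[0,0,0],[0,0,0]],[[0,0,0],[0,0,0]],[[0,0,0],[0,0,0]]]}}

```text
time: 15.65
tcp_pos: [0.5988, 0.3197, 0.2426]
orientation: [2.186, 2.255, -0.002]
force: [0.4, 0.1, 0.3]
grip_width: 0.998
finger_force: 0.0
```

```bash
cat > m.py <<'E'
from rig import r
from h import *
f=r.grab_frame("wrist");t=r.grab_frame("top")
im=np.vstack([f["pixels"][:300],t["pixels"][100:300]]);cv2.imwrite("pics/b1.png",im[:,:,::-1])
s=r.observe();print(s["tcp_pos"],s["orientation"])
for n,f in (("w",f),("t",t)):
  P=cloud(f);m=yellow(f).astype(np.uint8);k,l,st,c=cv2.connectedComponentsWithStats(m)
  for i in range(1,k):
    if st[i,4]>50:
        Q=P[l==i];q=Q[np.abs(Q[:,2]-.132)<.006]
        if len(q)>20: print(n,st[i],c[i],q.mean(0),(q.max(0)+q.min(0))/2,np.ptp(q,axis=0))
E
python3 m.py
```

```text
[0.59910339 0.31926072 0.24294343] [ 2.18721495e+00  2.25400084e+00 -1.39973231e-03]
w [ 295  157   52   55 2250] [320.712 184.572] [0.60087257 0.32631663 0.13086546] [0.60113525 0.32564813 0.12968836] [0.0438324  0.04369529 0.00733033]
t [ 88  46  19  18 229] [97.26637555 54.32751092] [0.93192739 0.64035764 0.13247708] [0.93287653 0.64145112 0.13173601] [0.04070849 0.04007626 0.01135651]
t [193 156  18  17 231] [201.51082251 164.21212121] [0.59762697 0.32383048 0.13246692] [0.59838245 0.32423645 0.13200384] [0.04368469 0.04457251 0.01189727]
t [352 171  16  15 194] [359.27835052 177.96907216] [ 0.5555958  -0.12045111  0.13671647] [ 0.55712357 -0.12183968  0.13467035] [0.0405092  0.039837   0.00665915]
```

View pics/b1.png

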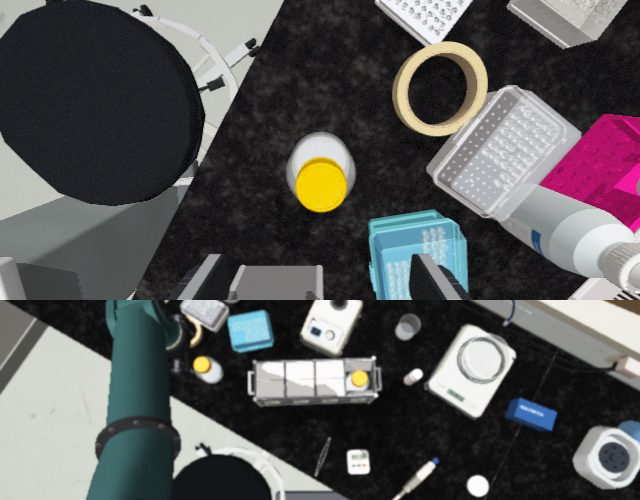

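Bottle A's cap shows at (359,178) in the top view, sitting in cell 3. Cap B is at (321,185) in the wrist view. The blue tip box beside it needs a height check before I descend.

```bash
python3 - <<'E'
from h import *
F=pickle.load(open("F0.pkl","rb"));P=cloud(F["top"])
for x0,x1 in [(.52,.56),(.64,.67),(.67,.72)]:
  m=(P[...,0]>x0)&(P[...,0]<x1)&(abs(P[...,1]-.325)<.06);print(x0,np.nanmax(P[m][:,2]))
m=(P[...,0]>.63)&(P[...,0]<.8)&(P[...,1]>.12)&(P[...,1]<.27);print(np.nanmax(P[m][:,2]))
E
```

```text
0.52 0.007378801080894393
0.64 0.008072248535196724
0.67 0.03419760576659092
0.09775061965660004
```

Call:
{"name": "move_arm", "arguments": {"series": [[[0.024,0.004,0.08],[0,0,0]],[[0,0,0.1],[0,0,0]],[[0,0,0.1],[0,0,0]],[[0,0,0.08],[0,0,0]],[[0,0,0.06],[0,0,0]],[[0,0,0],[0,0,0]],[[0,0,0],[0,0,0]]]}}

```text
time: 16.45
tcp_pos: [0.6001, 0.3273, 0.1383]
orientation: [2.185, 2.257, 0.001]
force: [-0.0, -0.1, -0.0]
grip_width: 0.997
finger_force: 0.0
```

Call:
{"name": "move_arm", "arguments": {"series": [[[-0.006,0,0.06],[0,0,0]],[[0,0,0.06],[0,0,0]],[[0,0,0],[0,0,0]],[[0,0,0],[0,0,0]]]}}

```text
time: 16.85
tcp_pos: [0.5991, 0.3262, 0.107]
orientation: [-2.184, -2.258, 0.002]
force: [0.2, -0.9, -0.3]
grip_width: 0.998
finger_force: 0.0
```

Call:
{"name": "move_arm", "arguments": {"series": [[[0,0,0],[0,0,0]],[[0,0,0],[0,0,0]],[[0,0,0],[0,0,0]],[[0,0,0],[0,0,0]],[[0,0,0],[0,0,0]],[[0,0,0],[0,0,0]],[[0,0,0],[0,0,0]]], "claw": 0.3}}

```text
time: 17.55
tcp_pos: [0.6005, 0.3268, 0.1087]
orientation: [2.184, 2.258, 0.003]
force: [1.2, 0.9, 5.6]
grip_width: 0.507
finger_force: 61.9
```

Call:
{"name": "move_arm", "arguments": {"series": [[[0,0,-0.04],[0,0,0]],[[0,0,-0.1],[0,0,0]],[[0,0,-0.12],[0,0,0]],[[0,0,-0.12],[0,0,0]],[[0,0,-0.12],[0,0,0]],[[0,0,-0.12],[0,0,0]],[[0,0,-0.08],[0,0,0]],[[0,0,-0.04],[0,0,0]],[[0,0,0],[0,0,0]]]}}

```text
time: 18.45
tcp_pos: [0.5994, 0.3263, 0.2934]
orientation: [2.184, 2.258, 0.001]
force: [0.7, 0.2, -3.5]
grip_width: 0.512
finger_force: 61.8
```

Call:
{"name": "move_arm", "arguments": {"series": [[[-0.06,-0.01,0],[0,0,0]],[[-0.12,-0.02,0],[0,0,0]],[[-0.17,-0.03,0],[0,0,0]],[[-0.17,-0.03,0],[0,0,0]],[[-0.17,-0.03,0],[0,0,0]],[[-0.17,-0.03,0],[0,0,0]],[[-0.17,-0.03,0],[0,0,0]],[[-0.17,-0.03,0],[0,0,0]],[[-0.15,-0.02,0],[0,0,0]],[[-0.07,0,0],[0,0,0]]]}}

```text
time: 19.45
tcp_pos: [0.5501, -0.0368, 0.2912]
orientation: [-2.191, -2.249, 0.009]
force: [0.7, 0.4, -3.3]
grip_width: 0.511
finger_force: 61.9
```

Call:
{"name": "move_arm", "arguments": {"series": [[[-0.03,0,0],[0,0,0]],[[0,0,0],[0,0,0]],[[0,0,0],[0,0,0]]]}}

```text
time: 19.75
tcp_pos: [0.5537, -0.0363, 0.292]
orientation: [-2.181, -2.259, 0.001]
force: [0.2, -0.7, -4.0]
grip_width: 0.51
finger_force: 61.9
```

```bash
python3 - <<'E'
from rig import r
from h import *
f=r.grab_frame("wrist");cv2.imwrite("pics/w3.png",f["pixels"][:,:,::-1])
pickle.dump({"wrist":f},open("F2.pkl","wb"))
s=r.observe();print(s["tcp_pos"],s["orientation"],s["force"])
g=cv2.cvtColor(f["pixels"],cv2.COLOR_RGB2GRAY).astype(float)
for cols in [(275,315),(332,372)]:
    p=g[:,cols[0]:cols[1]].mean(1);d=np.where(p[:200]<170)[0];print(cols,[(i,int(p[i])) for i in d])
P=cloud(f);Q=P[yellow(f)&(P[...,2]>.25)]
t=Q[Q[:,2]>np.percentile(Q[:,2],95)-.006];print(t.mean(0),(t.max(0)+t.min(0))/2,np.ptp(t,axis=0))
E
```

```text
[ 0.55397353 -0.03583283  0.29216134] [-2.17989012e+00 -2.26001344e+00  4.36738486e-04] [ 0.18817495 -0.70472692 -3.74447447]
(275, 315) [(np.int64(35), 120), (np.int64(36), 127), (np.int64(37), 113), (np.int64(38), 147), (np.int64(39), 158), (np.int64(40), 142), (np.int64(41), 116), (np.int64(42), 82), (np.int64(43), 55), (np.int64(44), 53), (np.int64(45), 54), (np.int64(137), 90), (np.int64(138), 63), (np.int64(139), 100), (np.int64(140), 151), (np.int64(141), 157), (np.int64(142), 138), (np.int64(143), 99), (np.int64(144), 50), (np.int64(145), 72)]
(332, 372) [(np.int64(35), 146), (np.int64(36), 116), (np.int64(37), 120), (np.int64(38), 156), (np.int64(39), 164), (np.int64(40), 146), (np.int64(41), 123), (np.int64(42), 93), (np.int64(43), 55), (np.int64(44), 53), (np.int64(45), 53), (np.int64(46), 158), (np.int64(137), 96), (np.int64(138), 63), (np.int64(139), 95), (np.int64(140), 155), (np.int64(141), 161), (np.int64(142), 145), (np.int64(143), 113), (np.int64(144), 53), (np.int64(145), 57)]
[ 0.55472329 -0.03547087  0.31414144] [ 0.55465223 -0.03721884  0.31302011] [0.04347086 0.0436995  0.0074945 ]
```

View pics/w3.png

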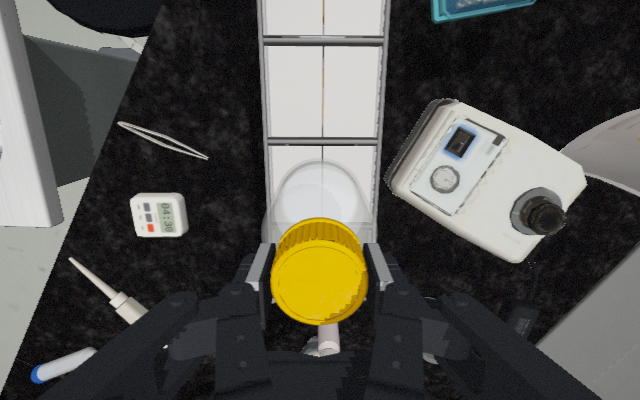

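The bars are now at rows 39 and 141, the held cap is at (320,271), and cell 2 is straight below. The bottle is only about 1 mm off along the row, so I apply a small correction and lower it.

Call:
{"name": "move_arm", "arguments": {"series": [[[-0.005,0.006,0.04],[0,0,0]],[[0,0,0.05],[0,0,0]],[[0,0,0.04],[0,0,0]],[[0,0,0.03],[0,0,0]],[[0,0,0.03],[0,0,0]],[[0,0,0.03],[0,0,0]],[[0,0,0.03],[0,0,0]],[[0,0,0],[0,0,0]]]}}

```text
time: 20.6
tcp_pos: [0.5552, -0.039, 0.2293]
orientation: [-2.183, -2.257, 0.002]
force: [0.1, 0.4, -2.7]
grip_width: 0.512
finger_force: 61.9
```

Call:
{"name": "move_arm", "arguments": {"series": [[[0,0,0.05],[0,0,0]],[[0,0,0.06],[0,0,0]],[[0,0,0.07],[0,0,0]],[[0,0,0.07],[0,0,0]],[[0,0,0.07],[0,0,0]],[[0,0,0.06],[0,0,0]],[[0,0,0.03],[0,0,0]],[[0,0,0.02],[0,0,0]],[[0,0,0],[0,0,0]]]}}

```text
time: 21.5
tcp_pos: [0.5555, -0.039, 0.1223]
orientation: [-2.184, -2.258, 0.001]
force: [-0.3, 0.5, -4.9]
grip_width: 0.507
finger_force: 61.8
```

Call:
{"name": "move_arm", "arguments": {"series": [[[0,0,0.008],[0,0,0]],[[0,0,0.008],[0,0,0]],[[0,0,0.007],[0,0,0]],[[0,0,0],[0,0,0]]]}}

```text
time: 21.9
tcp_pos: [0.5558, -0.039, 0.1171]
orientation: [2.184, 2.258, 0.0]
force: [-0.2, -0.3, -3.8]
grip_width: 0.508
finger_force: 61.9
```

Call:
{"name": "move_arm", "arguments": {"series": [[[0,0,0.006],[0,0,0]],[[0,0,0.006],[0,0,0]],[[0,0,0],[0,0,0]]]}}

```text
time: 22.2
tcp_pos: [0.5561, -0.039, 0.1146]
orientation: [2.184, 2.258, 0.001]
force: [0.0, 0.3, 2.6]
grip_width: 0.505
finger_force: 62.4
```

Force went from -3.8 to +2.6 N, so the bottle is on the floor. Next: release and lift.

Call:
{"name": "move_arm", "arguments": {"series": [[[0,0,0.003],[0,0,0]],[[0,0,0],[0,0,0]]]}}

```text
time: 22.4
tcp_pos: [0.5561, -0.039, 0.1146]
orientation: [-2.184, -2.258, -0.001]
force: [-2.9, 0.4, 8.4]
grip_width: 0.509
finger_force: 63.4
```

Call:
{"name": "move_arm", "arguments": {"series": [[[0,0,0],[0,0,0]],[[0,0,0],[0,0,0]],[[0,0,0],[0,0,0]],[[0,0,0],[0,0,0]]], "claw": 0.64}}

```text
time: 22.8
tcp_pos: [0.5562, -0.0391, 0.1135]
orientation: [2.184, 2.258, 0.001]
force: [0.2, 0.4, 1.5]
grip_width: 0.64
finger_force: 0.8
```

Call:
{"name": "move_arm", "arguments": {"series": [[[0,0,-0.02],[0,0,0]],[[0,0,-0.04],[0,0,0]],[[0,0,-0.06],[0,0,0]],[[0,0,-0.1],[0,0,0]],[[0,0,-0.15],[0,0,0]],[[0,0,-0.15],[0,0,0]],[[0.19,0,-0.1],[0,0,0]],[[0.19,0,0],[0,0,0]],[[0.19,0,0],[0,0,0]],[[0.19,0,0],[0,0,0]]]}}

```text
time: 23.8
tcp_pos: [0.5492, 0.1492, 0.2679]
orientation: [2.184, 2.257, 0.002]
force: [0.5, 0.8, 0.3]
grip_width: 0.638
finger_force: 0.0
```

Call:
{"name": "move_arm", "arguments": {"series": [[[0.19,0,0],[0,0,0]],[[0.19,0,0],[0,0,0]],[[0,0,0],[0,0,0]],[[0,0,0],[0,0,0]],[[0,0,0],[0,0,0]]]}}

```text
time: 24.3
tcp_pos: [0.5464, 0.2409, 0.2669]
orientation: [2.186, 2.256, -0.001]
force: [-0.2, -1.1, -0.3]
grip_width: 0.637
finger_force: 0.0
```

```bash
sed -i 's/b1.png/b2.png/;s/-.132)<.006/-.136)<.008/' m.py; python3 m.py
```

```text
[0.54663693 0.24034161 0.26690336] [ 2.18729829e+00  2.25419278e+00 -6.83277950e-04]
w [603 365  37  35 584] [621.29452055 379.6369863 ] [9.01560782e-01 1.37992819e-04 1.29951329e-01] [0.90966458 0.00707548 0.13108546] [0.0272489  0.02972047 0.00608649]
t [ 88  46  19  18 227] [97.20704846 54.35242291] [0.93195986 0.64079055 0.13292235] [0.93197856 0.64157928 0.13405084] [0.04303458 0.04199681 0.01126668]
t [352 171  16  15 195] [359.29230769 178.00512821] [ 0.55588307 -0.12153734  0.13884857] [ 0.5566514  -0.12179241  0.13885505] [0.04054419 0.0407957  0.01000161]
t [324 172  15  15 186] [330.59677419 178.84408602] [ 0.55363885 -0.04050021  0.13909041] [ 0.55394642 -0.04127417  0.1382306 ] [0.04075108 0.0367032  0.00974697]
```

View pics/b2.png

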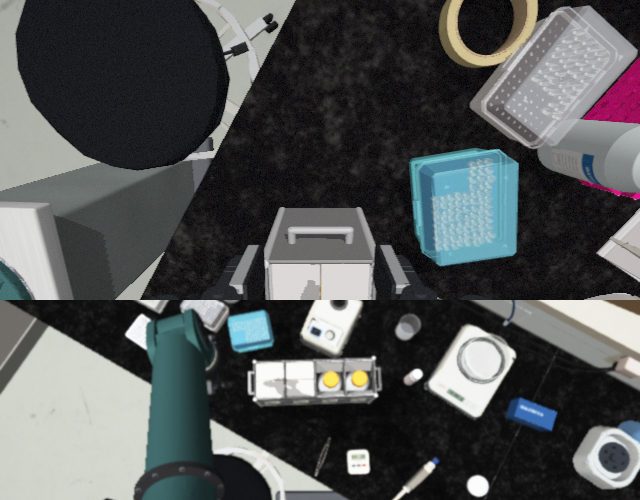

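Both caps show in the top view, in cell 2 at (331,179) and cell 3 at (359,178). Their tops are near 138 mm, the seated height, and the arm is clear of everything.

```bash
python3 -c "
from rig import r
print(r.sign_off())"
```

```text
the job is handed in; nothing more can be done
None
```

The job is handed in after about 24 s of the 61 s allowed: cells 0 and 1 felt full, and bottles A and B now stand let go in the empty cells 3 and 2, cap tops at about seated height; the hand-in call returned no verdict.

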